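# Clamp the pack of cards in the jig

### The job

Clamp the pack of cards that lies in the jig: with the side of a finger, push the blue clamp strap round over the cards until it rests against its stop post, and only then push the red cam lever all the way down with the fingertips so that the strap's foot holds the cards tight. Do not pick anything up, do not push on the cards themselves or shift them in the jig, leave the things around alone, and finish with the hand clear.

Things in the scene. Friction and masses are not known exactly. Their poses are not given: they have to be found in the camera images.
- clamp_jig: fixed plywood base board of the clamp jig, 130 mm (its x) by 195 mm (its y) by 12 mm thick, lying on the table. Origin on its underside, z up. Three low aluminium fences (tops 24 mm above the table) hold the cards. The pivot post stands at x = +8, y = +70 mm; the steel stop post (12 mm across, top 74 mm above the table) at x = +25, y = -77 mm
- pivot (a point): the strap's upright pivot axis, at half the height of the strap, 64 mm above the table. Axes as the jig's
- strap (a joint): swing of the clamp strap about the pivot axis, rad: 0 = closed, against its stop post, pointing along the jig's -y over the cards; it grows as the strap swings out towards the jig's -x, so that at angle q it points along (-sin q, -cos q) of the jig. Starts open at 0.8 to 1.2. Moves stiffly (about 0.08 N m) and stays where it is left; at 0 it stops hard
- strap_side (a point): point in the middle of the blue clamp strap, 85 mm out from the pivot axis. The strap is a flat bar 22 mm wide that reaches from the pivot to 155 mm out, its underside 57 mm and its top 71 mm above the table (18 mm nut and bolt on top at 100 mm out, to 85 mm above the table); clear space of 13 mm between its underside and the cards. Under it, 100 mm out, hangs the sprung foot
- foot: round black rubber foot, 22 mm across, under the strap 100 mm from the pivot axis; origin at the centre of its underside, 2 to 3 mm above the cards while the lever is up. The lever draws strap and foot down 6 mm, the foot then presses on the cards with about 8 N
- lever (a joint): cam lever above the pivot, rad: 0 = raised, 65 degrees above level (starts at 0 to 0.15); 1.134 = pressed fully down, level, where it stops hard. It turns with the strap and always leans away from it: with the strap closed it points along the jig's +y, and falls that way. Its hinge is level, 88 mm above the table on the pivot axis. It takes about 0.2 to 0.3 N m and stays where it is left
- lever_end (a point): centre of the upper face of the red end of the lever, 80 mm from its hinge and 7 mm above the lever's centre line; the red grip is 24 mm wide, 42 mm long, 10 mm thick and ends 88 mm from the hinge
- cards_mid (a point): centre of the thick banded pack of trimmed cards in the jig, 86 mm along the jig's x, 56 mm along its y, 32 mm high, loose on the board (top 44 mm above the table), below the closed strap's foot
- nest (a point): middle of the nest in the jig: where the centre of the pack belongs
- card_pack: thinner banded pack of trimmed cards, 56x86x23 mm; bystander, origin at the centre of its underside
- note_pad: yellow note pad, 76x76x16 mm; bystander, origin at the centre of its underside
- marker: marker with blue cap, 135 mm long, lying; bystander, origin at the centre of its underside
- glue_stick: standing glue stick, 24 mm across, 86 mm tall; bystander, origin at the centre of its underside
- weight: cream weight with a knob, 29 mm across, 46 mm tall; bystander, origin at the centre of its underside
- jog_block: knocking block, black rubber face, 51x110x50 mm; bystander, origin at the centre of its underside
- stapler: dark blue stapler, 36x150x66 mm; bystander, origin at the centre of its underside
- tape_roll: roll of brown tape lying flat, 104 mm across, 48 mm high; bystander, origin at the centre of its underside
Not all that is in view belongs to the job. What is shaped like the part that bears cards_mid but pink is not meant.

How it is judged (in metres and radians):
On the way, in this order (a step that is already met when the one before it is completed fails the run):
1. the strap is swung over the cards to its stop, the lever still up (value of joint strap below 0.06 rad and value of joint lever below 0.5 rad), for 0.1 s.
2. the cam lever is pushed fully down and the foot presses on the cards (value of joint lever above 1 rad and value of joint strap below 0.08 rad and contact force between foot and cards above 2 N), for 0.2 s.
At the end, for the whole second after the job is handed in: The strap is within 0.08 rad of its stop, the lever beyond 1.0 rad (of 1.134), the foot presses on the cards with more than 2 N, the pack's centre is within 8 mm of the nest's middle, all at rest (all of step 2 and horizontal distance between cards_mid and nest below 0.008 m and linear speed of cards below 0.01 m/s and velocity of joint lever between -0.05 and 0.05 rad/s); the robot touches nothing.
It fails at once if the lever is pushed down while the strap is not yet over the cards (value of joint lever above 0.6 rad and value of joint strap above 0.15 rad).
It fails at once if the cards are lifted or shifted by more than 10 mm (distance of cards_mid from where it was at the start of the episode above 0.01 m).
It fails at once if the fingers or arm push on the cards (over 3 N) (contact force between any of the fingers, the arm and cards above 3 N).
It fails at once if a bystander is moved or lifted by more than 20 mm (distance of any of card_pack, note_pad, marker, glue_stick, weight, jog_block, stapler, tape_roll from where it was at the start of the episode above 0.02 m).
It also fails if it takes over 48 s, if anything falls off the work surface, if the arm or the gripper's body presses on something with over 40 N, if the wrist force passes 120 N, or if a joint passes its speed limit or range.

### The arm

A 7-joint arm with a two-finger parallel gripper is mounted at the origin on the work surface; the furniture and walls round the work are solid. World frame = base frame: x ahead of the robot, y to its left, z up, the work surface at z = 0. Lengths are in mm, angles in degrees, forces in N, time in s.
With the tool pointing down it reaches from about 425 to 925 mm from the base axis. Payload 6.8 kg.
Tool frame: the origin (TCP) lies on the centre line of the jaws, within the pads' length; the fingertips stand 17 mm ahead of it and the grasp point (between the pads) lies 2 mm behind it; z points along the fingers, y is the line along which they close (so a half turn about z gives the same grasp; the last joint's range is limited). The gripper opens to 88 mm and grips with 3 to 60 N. Pads are 20 mm wide; open, the fingers measure 115 mm over their backs; the gripper's body (75 mm by 178 mm) begins 61 mm behind the grasp point.
Start: joints at [60.728, 27.33, 1.283, 89.118, -0.659, 63.558, -4.761], TCP at [264.607, -620.991, 239.664] pointing down, gripper open.
Joint ranges: [-169.35, 169.35], [-19.33, 120.38], [-80.79, 83.38], [13.8, 139.57], [-78.32, 258.32], [9.67, 109.79], [-169.56, 169.56]. Speed limits (degrees/s): [136.94, 136.94, 180, 180, 180, 180, 180].

### API

Orientations are given as a 3x3 rotation matrix whose columns are the frame's x, y, z axes.
In Python, from cell import sensors, optics, ticket, spotter gives the robot as it stands. The module is installed in compiled form; this text tells all that it offers.
- The arm moves only by the tool carry_out, never from a script. Its arguments are lists of equal length, an entry for each row: "rotation": the turn, a rotation vector about the tool's x, y, z in rad, a list of three; "translation": the shift along the tool's x, y, z in mm, a list of three; "gripper": the closure, from -1 (fully open) to 1 (shut), so that 0 is half open. In form: {"rotation": [[wx, wy, wz], ...], "translation": [[tx, ty, tz], ...], "gripper": [gripper, ...]}. A call has exactly 10 rows; each row shifts and turns the commanded pose from where the row before left it, along the tool's axes as they then stand; what a row does not reach is not made up. A row lasts 1/10 s, in which the tool goes at most 50 mm and 8.59 degrees, less where a joint would pass 70% of its speed; a pose out of reach is approached as far as the arm can. A call is refused whole if a number of a shift passes 50 or a number of a turn 0.15, either way. A call with a gripper value outside its range is refused whole. The fingers move at their own pace and stop on an object; "newtons" is the grip in N (left out, the last holds). Time passes only in rows, so rows that do not move let the fingers close, or fill a call up. It gives the time, the measured TCP pose, the force and the opening at its end, in the units of the state.
- sensors.read_state(): the state, without advancing time (a new reading comes with each control period).
- optics.read_camera(name): name is "scene" or "side" or "wrist"; returns a dict with "img" (420x560x3 uint8, red, green, blue), "fx", "fy", "cx", "cy" (pixels), "k1" (the pictures are not rectified: a ray, as slopes to the right and down, at radius r is drawn at 1 + k1 r^2 times it, then the intrinsics apply), "R" (3x3) and "t" (3): a world point X has camera coordinates R X + t. Camera axes: x right, y down, z forward; pixel columns grow to the right and rows downward; lengths in mm; the calibration is good to about 2 mm. A picture is of the moment at which its call begins. There is no depth.
- ticket.close_job(): hands the job in, once; it reports no verdict.
Trained networks look in a picture, given as the dict that the camera call returned (one of the last four; its "shot" number tells which), for a name from the list of things; names that differ only in an ending like _2 or _b are one class to them, and where a whole thing is asked for, a point or a joint stands for the part that bears it (a point fixed in the world has none). Each returns a list of dicts, best first, with "score" (0 to 1); they miss things now and then, are a little off and sometimes report something else, mostly with a low value. They report only what shows in the picture. A call takes as long as a camera call. They do not tell look-alikes from the thing itself.
- spotter.masks_of(query, picture): "pixels" (420x560 bool, what is visible of it) and "pixel" ([column, row] in pixels, amid what is visible of it).
The state is a dict: "time_s": time; "q": joint angles; "dq": joint speeds; "tau": joint torques, N m; "tool_pos": TCP position; "tcp_rot": TCP orientation; "contact_force": force on the tool from outside, world axes, zero at the start; "wrist_torque": the same for the moment, N m; "finger_gap": finger opening in mm.
Only numpy, scipy, OpenCV 4.12 (cv2) and the standard library are available. Lean on these libraries where they do the work, as an engineer would, in place of code of your own. Each camera call takes 0.05 s, during which the arm holds its last target. There are 200 camera calls.

## Working session

There is one attempt and no reset: what is moved stays moved. The work goes in short steps, Python scripts to look and compute and a tool call to move; the robot and the scene stay as the last step left them, time stands still between calls to the robot, and variables do not carry over. Pictures are saved under pics/ and viewed, on a budget of 10 in all, crops included, one or two more only if the job needs it, and the job is handed in when it is done.

Besides the shell and the picture viewer there is one more tool, called after "Emit:" by a JSON object that holds its "op" and its "data". carry_out: Moves the arm, as the interface text tells. Its arguments: {"type":"object","properties":{"rotation":{"type":"array"},"translation":{"type":"array"},"gripper":{"type":"array"},"newtons":{"type":"number"}},"required":["rotation","translation","gripper"]}

```bash
mkdir -p pics; cat > h.py <<'E'
import numpy as np, cv2
from cell import sensors, optics, ticket, spotter
def proj(c,X):
    p=np.asarray(c["R"])@np.asarray(X,float)+np.asarray(c["t"]); a=p[:2]/p[2]; a=a*(1+c["k1"]*(a@a))
    return np.array([a[0]*c["fx"]+c["cx"],a[1]*c["fy"]+c["cy"]])
def ray(c,px):
    d=np.array([(px[0]-c["cx"])/c["fx"],(px[1]-c["cy"])/c["fy"]]); a=d.copy()
    for _ in range(20): a=d/(1+c["k1"]*(a@a))
    R=np.asarray(c["R"]); return -R.T@np.asarray(c["t"]), R.T@np.array([a[0],a[1],1])
def at_z(c,px,z):
    o,d=ray(c,px); return o+d*(z-o[2])/d[2]
def save(c,n): cv2.imwrite("pics/"+n,cv2.cvtColor(c["img"],cv2.COLOR_RGB2BGR))
E
python3 - <<'E'
from h import *
np.set_printoptions(precision=1,suppress=True)
Z=dict(clamp_jig=6,strap_side=71,lever_end=155,cards_mid=44,foot=47,stapler=60,glue_stick=80,jog_block=50,weight=40,tape_roll=48,card_pack=23,note_pad=16,marker=8)
for n in ("scene","side"):
    c=optics.read_camera(n); save(c,n+"1.png")
    print(n,"cam at",-np.asarray(c["R"]).T@np.asarray(c["t"]))
    for q,z in Z.items():
        for r in spotter.masks_of(q,c)[:3]:
            print(q,round(r["score"],2),np.array(r["pixel"]),r["pixels"].sum(),at_z(c,r["pixel"],z))
print(sensors.read_state())
E
```

```text
scene cam at [-592.5 -720.6 1133.3]
clamp_jig 0.77 [300.4 229.4] 1515 [544.7 -78.    6. ]
strap_side 0.49 [297.7 221.1] 269 [509.3 -87.9  71. ]
lever_end 0.57 [296.7 185.4] 176 [571.9 -47.1 155. ]
cards_mid 0.98 [282.8 268.2] 616 [ 330.9 -142.    44. ]
cards_mid 0.71 [236.7 181.1] 141 [618. 226.  44.]
cards_mid 0.65 [318.2 229. ] 479 [ 536.8 -147.    44. ]
glue_stick 0.66 [218.3 202.7] 100 [448.3 176.2  80. ]
glue_stick 0.48 [235.7 179.7] 139 [583.  202.5  80. ]
jog_block 0.71 [399.5 291.4] 996 [ 414.  -466.6   50. ]
weight 0.66 [369.7 267.9] 75 [ 465.2 -355.8   40. ]
tape_roll 0.44 [159.1 183.1] 178 [463.3 453.2  48. ]
card_pack 0.59 [219.9 206.5] 125 [490.5 207.3  23. ]
note_pad 0.72 [226.5 243. ] 479 [358.5  83.4  16. ]
note_pad 0.43 [321.3 228.1] 481 [ 574.9 -138.7   16. ]
marker 0.85 [356.8 293.9] 263 [ 381.9 -356.7    8. ]
marker 0.56 [301.8 230.4] 1525 [540.7 -85.6   8. ]
side cam at [ 358.3 1255.2  602.8]
clamp_jig 0.64 [270.7 229.6] 1003 [ 559.7 -129.     6. ]
strap_side 0.71 [280.1 222.3] 225 [512.2 -48.9  71. ]
lever_end 0.42 [257.1 212.9] 82 [573.4  79.9 155. ]
cards_mid 
[... 268 characters left out ...]
[296.6 204. ] 28 [ 472.2 -344.9   40. ]
weight 0.55 [323.1 207.6] 74 [ 355.2 -305.8   40. ]
tape_roll 0.84 [255.6 314.3] 1318 [512.3 487.1  48. ]
card_pack 0.81 [271.3 279.7] 448 [502.1 281.3  23. ]
note_pad 0.53 [315.9 261.8] 365 [374.8 146.1  16. ]
{'time_s': 1.4, 'q': array([60.7, 27.3,  1.3, 89.1, -0.7, 63.6, -4.8]), 'dq': array([-0. , -0. , -0.1, -0. ,  0. ,  0. ,  0. ]), 'tau': array([  0. , -58.3,   1.5, -27.3,  -0.1,   0. ,   0. ]), 'tool_pos': array([ 264.6, -621. ,  239.7]), 'tcp_rot': array([[ 0.9,  0.4,  0. ],
       [ 0.4, -0.9,  0. ],
       [ 0. , -0. , -1. ]]), 'contact_force': array([-0. , -0.2, -0.2]), 'wrist_torque': array([ 0.,  0., -0.]), 'finger_gap': 87.90816133138465}
```

```bash
python3 -c "
import cv2,numpy as np
a=cv2.imread('pics/scene1.png');b=cv2.imread('pics/side1.png')
cv2.imwrite('pics/both.png',cv2.resize(np.vstack([a,b]),(400,600)))"
```

```text
(no output)
```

View pics/scene1.png

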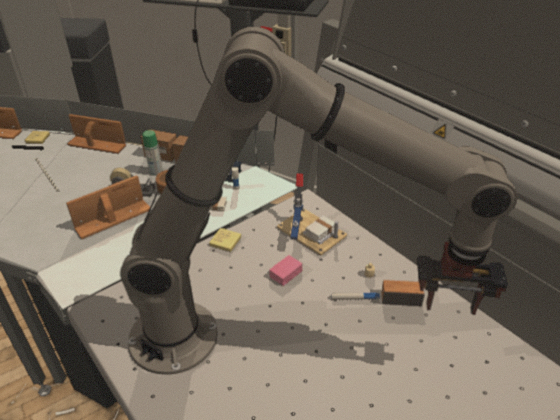

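View pics/side1.png

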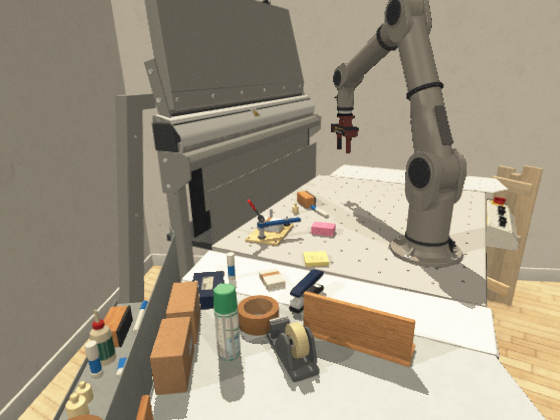

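The scene view shows the jig at about (312,230): blue strap (296,220), red lever (299,181) and white cards (318,228). The pink pack at (286,269) is the decoy. In the side view the jig is at (270,230), the strap at (280,222) and the lever at (255,210). Candidates for the cards are white (318,229), which I choose because it's in the jig, pink (283,268), and the white pack (218,204), which is card_pack. Next is a close crop of both views.

```bash
python3 -c "
import cv2,numpy as np
a=cv2.imread('pics/scene1.png')[160:260,260:360];b=cv2.imread('pics/side1.png')[180:260,230:330]
f=lambda i:cv2.resize(i,None,fx=6,fy=6,interpolation=cv2.INTER_CUBIC)
b=cv2.copyMakeBorder(b,0,20,0,0,cv2.BORDER_CONSTANT)
cv2.imwrite('pics/crop.png',cv2.resize(np.hstack([a,b]),(800,400),interpolation=cv2.INTER_CUBIC))"
```

```text
(no output)
```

View pics/crop.png

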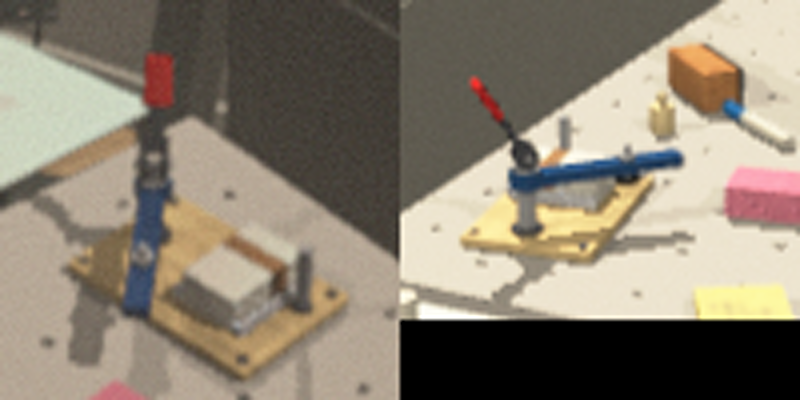

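```bash
cat > fit.py <<'E'
from h import *
from scipy.optimize import least_squares
np.set_printoptions(precision=1,suppress=True)
C={n:optics.read_camera(n) for n in("scene","side")}
pts=[("scene",(335.7,222.7),74),("scene",(347,234),12),("scene",(320.7,254.3),12),("scene",(277.2,227),12),("side",(271.3,209.3),74),("side",(245.8,240),12),("side",(277.5,244.5),12),("side",(293.8,225),12)]
for n,p,z in pts: print(n,z,at_z(C[n],p,z))
E
python3 fit.py
```

```text
scene 74 [ 559.9 -195.1   74. ]
scene 12 [ 595.6 -221.1   12. ]
scene 12 [ 469.2 -193.5   12. ]
scene 12 [510.2 -10.4  12. ]
side 74 [ 562.1 -177.3   74. ]
side 12 [636.5 -11.4  12. ]
side 12 [515.1  18.   12. ]
side 12 [ 471.  -168.8   12. ]
```

```bash
cat >> h.py <<'E'
def go(tx,ty,tz):
    s=sensors.read_state(); R=np.array(s["tcp_rot"]); d=np.array([tx,ty,tz])-s["tool_pos"]
    print("tcp",np.round(s["tool_pos"],1),"tool delta",np.round(R.T@d,1),"yaw",round(np.degrees(np.arctan2(R[1,0],R[0,0])),2),"F",np.round(s["contact_force"],1),"t",s["time_s"])
E
python3 - <<'E'
from h import *
go(500,-130,330)
c=optics.read_camera("wrist"); s=sensors.read_state()
R=np.array(s["tcp_rot"]);Rc=np.asarray(c["R"]); print(R.T@(-Rc.T@np.asarray(c["t"])-s["tool_pos"]), R.T@Rc.T, c["fx"],c["cx"],c["cy"])
E
```

```text
tcp [ 264.6 -621.   239.7] tool delta [ 409.  -359.4  -90.3] yaw 23.08 F [-0.3  0.1 -0.3] t 1.5
[  79.15501906    0.86066374 -144.61796844] [[ 1.03346201e-03 -9.58293624e-01 -2.85783595e-01]
 [ 9.99999464e-01  9.73550924e-04  3.51713031e-04]
 [-5.88194723e-05 -2.85783805e-01  9.58294116e-01]] 295.32427938295564 275.1271841197081 209.3770881554022
```

Emit:
{"op": "carry_out", "data": {"rotation": [[0,0,0],[0,0,0],[0,0,0],[0,0,0],[0,0,0],[0,0,0],[0,0,0],[0,0,0],[0,0,0],[0,0,0]], "translation": [[15,-13,-20],[30,-26,-20],[40,-36,-20],[45,-40,-10],[45,-40,-10],[45,-40,-10],[45,-40,0],[45,-40,0],[40,-36,0],[35,-30,0]], "gripper": [1,1,1,1,1,1,1,1,1,1]}}

```text
time_s: 2.55
tool_pos: [458.5, -211.8, 322.1]
tcp_rot: [[0.92, 0.393, 0.001], [0.393, -0.92, -0.0], [0.001, 0.001, -1.0]]
contact_force: [0.3, 0.3, -0.1]
finger_gap: 11.3
```

Emit:
{"op": "carry_out", "data": {"rotation": [[0,0,0.07],[0,0,0.07],[0,0,0.07],[0,0,0.07],[0,0,0.07],[0,0,0.07],[0,0,0.07],[0,0,0.07],[0,0,0.06],[0,0,0]], "translation": [[10,-8,0],[8,-8,0],[0,0,0],[0,0,0],[0,0,0],[0,0,0],[0,0,0],[0,0,0],[0,0,0],[0,0,0]], "gripper": [1,1,1,1,1,1,1,1,1,1]}}

```text
time_s: 3.55
tool_pos: [468.9, -192.7, 321.8]
tcp_rot: [[0.976, -0.216, 0.0], [-0.216, -0.976, -0.0], [0.0, 0.0, -1.0]]
contact_force: [0.3, 0.0, -0.3]
finger_gap: 0.7
```

```bash
python3 - <<'E'
from h import *
go(500,-130,330)
c=optics.read_camera("wrist"); save(c,"w1.png"); import pickle; pickle.dump({k:c[k] for k in c},open("w1.pkl","wb"))
cv2.imwrite("pics/w1b.png",cv2.resize(cv2.imread("pics/w1.png"),(800,600),interpolation=cv2.INTER_CUBIC))
E
```

```text
tcp [ 468.9 -192.7  321.8] tool delta [ 16.8 -67.9  -8.2] yaw -12.48 F [ 0.3  0.  -0.3] t 3.55
```

View pics/w1b.png

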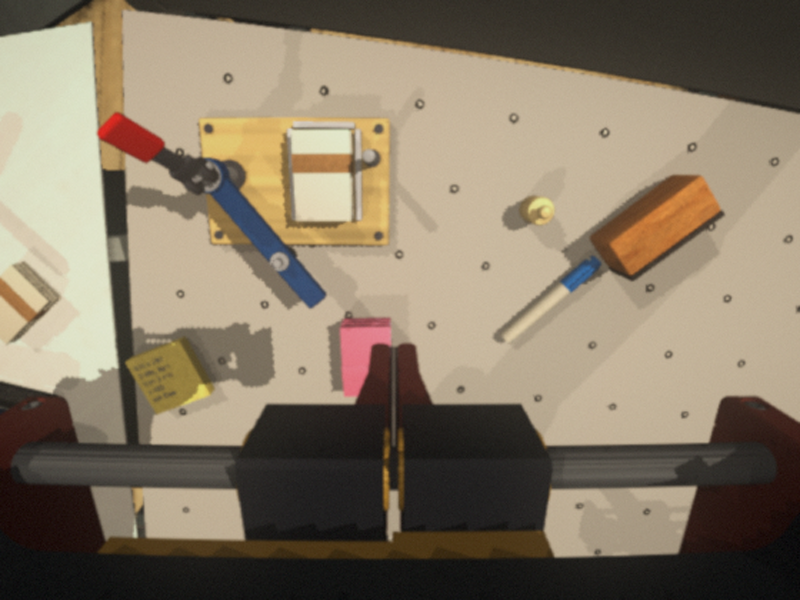

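The wrist view (800x600) shows board corners at (200,118), (389,118), (389,244) and (208,244), and the post top at (370,157). The strap runs from the pivot (212,175) to its tip (313,297), the nut is at (280,262) and the cards are centred at (321,174). The lever's red end is at (130,136).

```bash
cat > fit2.py <<'E'
from h import *
import pickle
from scipy.optimize import least_squares
c=pickle.load(open("w1.pkl","rb")); k=1/1.42857
obs=[((-65,97.5,12),(208,244)),((65,97.5,12),(200,118)),((65,-97.5,12),(389,118)),((-65,-97.5,12),(389,244)),((25,-77,74),(371,156))]
def W(p,X):
    a=p[2]; return np.array([p[0]+np.cos(a)*X[0]-np.sin(a)*X[1],p[1]+np.sin(a)*X[0]+np.cos(a)*X[1],X[2]])
st=[((100,85),(281,262)),((155,71),(314,297))]
def f(p):
    r=[proj(c,W(p,X))-np.array(o)*k for X,o in obs]
    q=p[3]
    for (rr,z),o in st: r.append(proj(c,W(p,(8-np.sin(q)*rr,70-np.cos(q)*rr,z)))-np.array(o)*k)
    return np.concatenate(r)
s=least_squares(f,[553,-105,-.218,1.],loss="soft_l1"); p=s.x
print("jig",p.round(3),"yaw",np.degrees(p[2]).round(2)); print(s.fun.reshape(-1,2).round(1))
q=p[3]
print("pivot",W(p,(8,70,64)).round(1))
for n in ("x","y"): print(n)
l=[at_z(c,np.array(o)*k,44) for o in((288,128),(352,128),(353,223),(289,220))]
R=np.array([[np.cos(p[2]),-np.sin(p[2])],[np.sin(p[2]),np.cos(p[2])]])
print("cards in jig",[(R.T@(x[:2]-p[:2])).round(1) for x in l])
np.save("p.npy",p)
print("lever px for lever 0 / .15:",[(proj(c,W(p,(8+np.sin(q)*L,70+np.cos(q)*L,88+H)))/k).round() for L,H in ((80*np.cos(a)-7*np.sin(a),80*np.sin(a)+7*np.cos(a)) for a in (1.134,.984))])
# sweep path for the tool axis in jig frame coordinates
E
python3 fit2.py
```

```text
jig [ 5.59295e+02 -1.10074e+02 -2.29000e-01 -1.17060e+01] yaw -13.11
[[ 1.9  0.1]
 [-1.5 -1.1]
 [ 1.2 -0.4]
 [ 0.3  1.3]
 [-3.   0.2]
 [-2.2 -0.9]
 [ 4.8  2.2]]
pivot [583.  -43.7  64. ]
x
y
cards in jig [array([51. , -1.2]), array([ 51.4, -61.5]), array([-37.2, -61.3]), array([-34.9,   2.3])]
lever px for lever 0 / .15: [array([120., 145.]), array([113., 133.])]
```

```bash
cat >> h.py <<'E'
def jig():
    p=np.load("p.npy"); s=sensors.read_state(); a=p[2]; R=np.array([[np.cos(a),-np.sin(a)],[np.sin(a),np.cos(a)]])
    print("tcp in jig",(R.T@(s["tool_pos"][:2]-p[:2])).round(1),"z",round(s["tool_pos"][2],1),"F jig",(R.T@s["contact_force"][:2]).round(1),round(s["contact_force"][2],1),"t",s["time_s"])
E
python3 -c "from h import *; jig()"
```

```text
tcp in jig [ -69.3 -100.9] z 321.8 F jig [ 0.4 -0.2] 0.3 t 3.6
```

Emit:
{"op": "carry_out", "data": {"rotation": [[0,0,0],[0,0,0],[0,0,0],[0,0,0],[0,0,0],[0,0,0],[0,0,0],[0,0,0],[0,0,0],[0,0,0]], "translation": [[-12,-31,0],[-12,-31,15],[-12,-31,30],[-11,-31,40],[0,0,40],[0,0,40],[0,0,35],[0,0,30],[0,0,17],[0,0,0]], "gripper": [1,1,1,1,1,1,1,1,1,1]}}

```text
time_s: 4.6
tool_pos: [448.3, -62.4, 74.1]
tcp_rot: [[0.977, -0.214, -0.004], [-0.214, -0.977, 0.001], [-0.004, 0.0, -1.0]]
contact_force: [-0.5, 0.4, 0.4]
finger_gap: -0.0
```

```bash
python3 - <<'E'
from h import *
jig(); c=optics.read_camera("wrist"); save(c,"w2.png")
E
```

```text
tcp in jig [-118.9   21.3] z 74.1 F jig [-0.5  0.2] 0.4 t 4.6
```

View pics/w2.png

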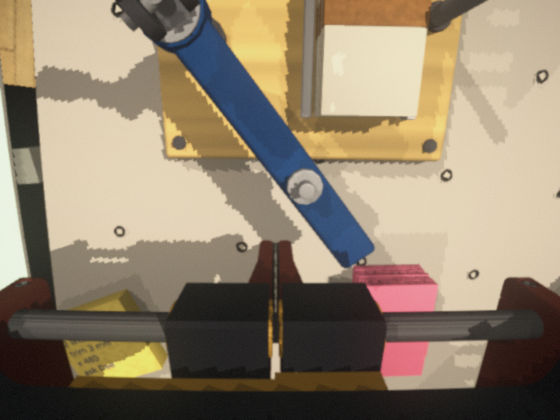

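The fingertips, at (275,245), are on the outer side of the strap, whose tip is at (365,255). The cards and the post are clear. Next I sweep along the arc.

Emit:
{"op": "carry_out", "data": {"rotation": [[0,0,0],[0,0,0],[0,0,0],[0,0,0],[0,0,0],[0,0,0],[0,0,0],[0,0,0],[0,0,0],[0,0,0]], "translation": [[7,6,0],[7,6,0],[8,11,0],[8,10,0],[10,9,0],[12,9,0],[12,8,0],[12,6,0],[12,5,0],[8,2,0]], "gripper": [1,1,1,1,1,1,1,1,1,1]}}

```text
time_s: 5.65
tool_pos: [529.2, -154.4, 75.9]
tcp_rot: [[0.976, -0.216, 0.0], [-0.216, -0.976, -0.0], [0.0, 0.0, -1.0]]
contact_force: [-0.9, 0.8, 0.9]
finger_gap: 0.3
```

```bash
python3 - <<'E'
from h import *
jig(); c=optics.read_camera("wrist"); save(c,"w3.png")
E
```

```text
tcp in jig [-19.2 -50. ] z 75.9 F jig [-1.   0.5] 0.9 t 5.65
```

View pics/w3.png

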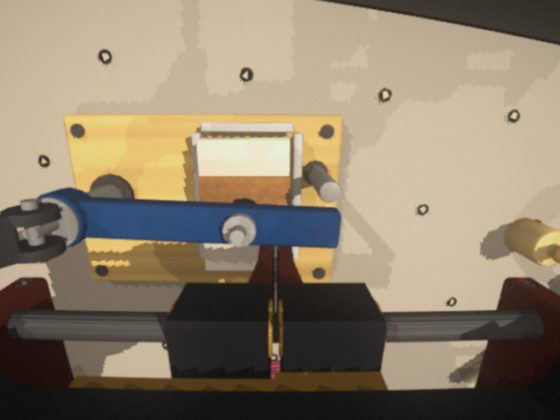

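The strap is nearly closed: its far edge at (335,208) is just short of the post at (328,190). I'll push on gently.

Emit:
{"op": "carry_out", "data": {"rotation": [[0,0,0],[0,0,0],[0,0,0],[0,0,0],[0,0,0],[0,0,0],[0,0,0],[0,0,0],[0,0,0],[0,0,0]], "translation": [[1,0,0],[1,0,0],[1,0,0],[1,0,0],[1,0,0],[1,0,0],[0,0,0],[0,0,0],[0,0,0],[0,0,0]], "gripper": [1,1,1,1,1,1,1,1,1,1]}}

```text
time_s: 6.7
tool_pos: [533.8, -154.9, 76.0]
tcp_rot: [[0.976, -0.216, -0.0], [-0.216, -0.976, -0.0], [-0.0, 0.0, -1.0]]
contact_force: [-1.8, -0.1, -0.0]
finger_gap: 0.7
```

```bash
python3 -c "from h import *; jig()"
```

```text
tcp in jig [-14.6 -49.4] z 76.0 F jig [-1.7 -0.5] -0.0 t 6.7
```

Emit:
{"op": "carry_out", "data": {"rotation": [[0,0,0],[0,0,0],[0,0,0],[0,0,0],[0,0,0],[0,0,0],[0,0,0],[0,0,0],[0,0,0],[0,0,0]], "translation": [[1,0,0],[1,0,0],[1,0,0],[1,0,0],[1,0,0],[0,0,0],[0,0,0],[0,0,0],[0,0,0],[0,0,0]], "gripper": [1,1,1,1,1,1,1,1,1,1]}}

```text
time_s: 7.7
tool_pos: [536.2, -155.7, 75.2]
tcp_rot: [[0.976, -0.216, -0.006], [-0.216, -0.976, 0.001], [-0.006, 0.001, -1.0]]
contact_force: [-8.4, 1.2, 3.1]
finger_gap: 0.4
```

```bash
python3 -c "from h import *; jig()"
```

```text
tcp in jig [-12.2 -49.7] z 75.2 F jig [-8.4 -0.7] 3.1 t 7.7
```

The contact force is 8.4 N and the strap is against its post, with the tool at jig x -12 where I expected -13. I'll back off, lift and look.

Emit:
{"op": "carry_out", "data": {"rotation": [[0,0,0],[0,0,0],[0,0,0],[0,0,0],[0,0,0],[0,0,0],[0,0,0],[0,0,0],[0,0,0],[0,0,0]], "translation": [[-5,0,0],[-10,0,0],[-15,0,0],[-10,0,-10],[0,0,-30],[0,0,-40],[0,0,-40],[0,0,-30],[0,0,-10],[0,0,0]], "gripper": [1,1,1,1,1,1,1,1,1,1]}}

```text
time_s: 8.7
tool_pos: [500.8, -147.4, 237.9]
tcp_rot: [[0.976, -0.216, 0.004], [-0.215, -0.977, -0.001], [0.004, 0.0, -1.0]]
contact_force: [-1.1, -0.4, 0.3]
finger_gap: 0.4
```

```bash
python3 - <<'E'
from h import *
jig(); c=optics.read_camera("wrist"); save(c,"w4.png"); import pickle; pickle.dump(c,open("w4.pkl","wb"))
p=np.load("p.npy"); a=p[2]
def W(x,y,z): return [p[0]+np.cos(a)*x-np.sin(a)*y,p[1]+np.sin(a)*x+np.cos(a)*y,z]
for X in [(8,70,71),(8,-85,71),(8,-30,85),(25,-77,74)]: print(X,proj(c,W(*X)).round())
for q in (0,.15):
    t=1.134-q; print("lever_end",q,proj(c,W(8,70+80*np.cos(t)-7*np.sin(t),88+80*np.sin(t)+7*np.cos(t))).round())
E
```

```text
tcp in jig [-48.5 -49.7] z 237.9 F jig [-1.  -0.6] 0.3 t 8.7
(8, 70, 71) [160. 144.]
(8, -85, 71) [309. 146.]
(8, -30, 85) [256. 146.]
(25, -77, 74) [303. 129.]
lever_end 0 [ 79. 153.]
lever_end 0.15 [ 69. 152.]
```

View pics/w4.png

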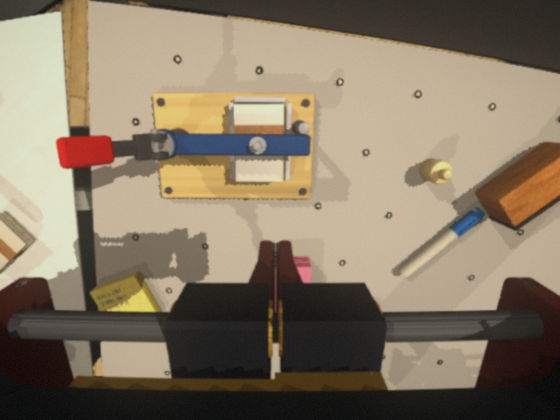

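The picture agrees with the closed strap: tip at (309,146), nut at (257,146) and post at (303,128), all as predicted. The red lever end, around (70,152), fits lever ≈ 0.1. Next I move above the lever's inner face.

Emit:
{"op": "carry_out", "data": {"rotation": [[0,0,0],[0,0,0],[0,0,0],[0,0,0],[0,0,0],[0,0,0],[0,0,0],[0,0,0],[0,0,0],[0,0,0]], "translation": [[8,-16,0],[12,-28,0],[14,-30,0],[14,-28,0],[8,-18,5],[0,0,15],[0,0,20],[0,0,12],[0,0,6],[0,0,0]], "gripper": [1,1,1,1,1,1,1,1,1,1]}}

```text
time_s: 9.75
tool_pos: [579.2, -43.0, 176.6]
tcp_rot: [[0.976, -0.216, -0.003], [-0.216, -0.976, -0.0], [-0.003, 0.001, -1.0]]
contact_force: [0.6, -0.1, 0.6]
finger_gap: 0.5
```

```bash
python3 -c "from h import *; jig()"
```

```text
tcp in jig [ 4.2 69.9] z 176.6 F jig [0.6 0.1] 0.6 t 9.75
```

Emit:
{"op": "carry_out", "data": {"rotation": [[0,0,0],[0,0,0],[0,0,0],[0,0,0],[0,0,0],[0,0,0],[0,0,0],[0,0,0],[0,0,0],[0,0,0]], "translation": [[4,-11,4],[0,-12,6],[1,-12,6],[0,-9,9],[0,-9,10],[0,-5,9],[0,-5,9],[0,-2,5],[0,-2,4],[0,0,0]], "gripper": [1,1,1,1,1,1,1,1,1,1]}}

```text
time_s: 10.75
tool_pos: [599.3, 22.8, 115.4]
tcp_rot: [[0.977, -0.215, -0.001], [-0.215, -0.977, 0.001], [-0.001, -0.0, -1.0]]
contact_force: [0.3, -0.0, 0.4]
finger_gap: 0.6
```

```bash
python3 -c "from h import *; jig()"
```

```text
tcp in jig [  8.8 138.5] z 115.4 F jig [0.3 0. ] 0.4 t 10.75
```

Emit:
{"op": "carry_out", "data": {"rotation": [[0,0,0],[0,0,0],[0,0,0],[0,0,0],[0,0,0],[0,0,0],[0,0,0],[0,0,0],[0,0,0],[0,0,0]], "translation": [[0,0,1],[0,0,1],[0,0,1],[0,0,1],[0,0,1],[0,0,1],[0,0,0],[0,0,0],[0,0,0],[0,0,0]], "gripper": [1,1,1,1,1,1,1,1,1,1]}}

```text
time_s: 11.75
tool_pos: [600.2, 23.2, 111.3]
tcp_rot: [[0.977, -0.215, 0.001], [-0.215, -0.977, 0.001], [0.001, -0.001, -1.0]]
contact_force: [-2.3, 3.6, 10.1]
finger_gap: 0.5
```

```bash
python3 - <<'E'
from h import *
jig(); c=optics.read_camera("wrist"); save(c,"w5.png"); s=optics.read_camera("side"); save(s,"s5.png")
b=cv2.resize(cv2.imread("pics/s5.png")[180:260,220:330],(800,580),interpolation=cv2.INTER_CUBIC)[:, :]
a=cv2.imread("pics/w5.png"); b=cv2.resize(b,(240,420)) if 0 else cv2.resize(cv2.imread("pics/s5.png")[170:275,240:300],(240,420),interpolation=cv2.INTER_CUBIC)
cv2.imwrite("pics/c5.png",np.hstack([a,b]))
E
```

```text
tcp in jig [  9.6 139.1] z 111.3 F jig [-3.  3.] 10.1 t 11.75
```

View pics/c5.png

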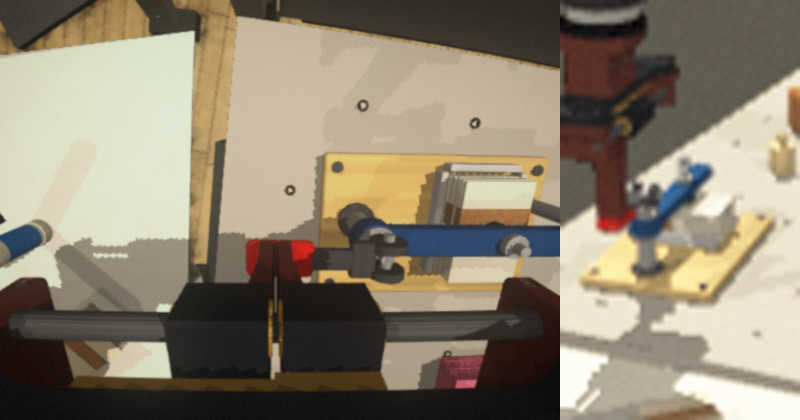

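The lever looks level under the fingertips at (275,255), with a 10 N reaction at tip height 94 mm (the stop is at 95). I'll press a little more, then lift off.

Emit:
{"op": "carry_out", "data": {"rotation": [[0,0,0],[0,0,0],[0,0,0],[0,0,0],[0,0,0],[0,0,0],[0,0,0],[0,0,0],[0,0,0],[0,0,0]], "translation": [[0,0,1],[0,0,1],[0,0,1],[0,0,1],[0,0,0],[0,0,0],[0,0,0],[0,0,0],[0,0,0],[0,0,0]], "gripper": [1,1,1,1,1,1,1,1,1,1]}}

```text
time_s: 12.85
tool_pos: [602.4, 23.1, 109.9]
tcp_rot: [[0.976, -0.216, 0.006], [-0.216, -0.976, 0.001], [0.006, -0.002, -1.0]]
contact_force: [-5.3, 1.0, 24.3]
finger_gap: 0.5
```

Emit:
{"op": "carry_out", "data": {"rotation": [[0,0,0],[0,0,0],[0,0,0],[0,0,0],[0,0,0],[0,0,0],[0,0,0],[0,0,0],[0,0,0],[0,0,0]], "translation": [[0,0,-5],[0,0,-10],[0,0,-20],[0,0,-30],[-15,0,-35],[-25,10,-35],[-25,20,-30],[-20,20,-20],[-10,10,-10],[0,0,0]], "gripper": [1,1,1,1,1,1,1,1,1,1]}}

```text
time_s: 13.85
tool_pos: [493.6, -17.4, 302.2]
tcp_rot: [[0.976, -0.218, 0.002], [-0.218, -0.976, -0.001], [0.002, 0.001, -1.0]]
contact_force: [0.8, -0.1, -0.4]
finger_gap: 0.4
```

```bash
python3 - <<'E'
from h import *
jig(); c=optics.read_camera("wrist"); save(c,"w6.png")
p=np.load("p.npy"); a=p[2]
def W(x,y,z): return [p[0]+np.cos(a)*x-np.sin(a)*y,p[1]+np.sin(a)*x+np.cos(a)*y,z]
for n,X in dict(tip=(8,-85,65),post=(25,-77,74),lever_end=(8,150,95),lever_end_02up=(8,150-1,95+16),c1=(51,-2,44),c2=(51,-58,44),c3=(-35,-58,44),c4=(-35,-2,44)).items(): print(n,proj(c,W(*X)).round())
E
```

```text
tcp in jig [-85.   75.3] z 302.2 F jig [0.9 0.1] -0.4 t 13.85
tip [404. 113.]
post [402.  98.]
lever_end [210. 109.]
lever_end_02up [208. 109.]
c1 [337.  77.]
c2 [380.  78.]
c3 [374. 146.]
c4 [333. 146.]
```

View pics/w6.png

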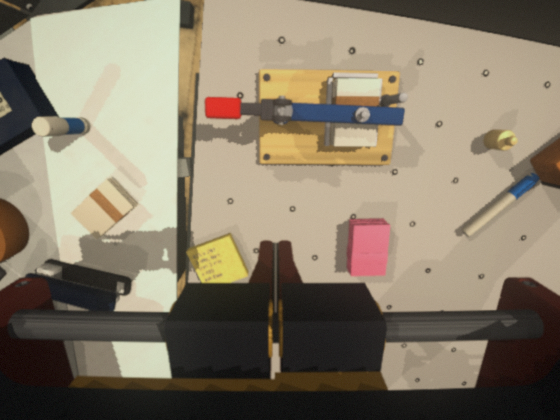

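The lever is down and the hand is clear. The strap tip, at (404,116), sits about 3 px from the prediction, so I'll measure the strap angle now against the closed picture.

```bash
python3 - <<'E'
from h import *
import pickle
p=np.load("p.npy"); a=p[2]; R=np.array([[np.cos(a),-np.sin(a)],[np.sin(a),np.cos(a)]])
def ang(c,z):
    h=cv2.cvtColor(c["img"],cv2.COLOR_RGB2HSV); m=((h[...,0]>105)&(h[...,0]<125)&(h[...,1]>150)).astype(np.uint8)
    m[:60]=0; m[170:]=0
    n,l,s,_=cv2.connectedComponentsWithStats(m); k=1+np.argmax(s[1:,4]); v,u=np.where(l==k)
    P=np.array([R.T@(at_z(c,(x,y),z)[:2]-p[:2]) for x,y in zip(u,v)])
    yb=np.arange(-75,45,8); mid=[]
    for y in yb:
        s_=P[abs(P[:,1]-y)<3]
        if len(s_)>5: mid.append((y,(s_[:,0].min()+s_[:,0].max())/2, s_[:,0].max()))
    mid=np.array(mid); f=np.polyfit(mid[:,0],mid[:,1],1); g=np.polyfit(mid[:,0],mid[:,2],1)
    print("strap q mid/edge",f[0].round(3),g[0].round(3),"x at y=-77",np.polyval(f,-77).round(1),"n",len(P))
ang(pickle.load(open("w4.pkl","rb")),71)
c=optics.read_camera("wrist"); ang(c,65)
E
```

```text
Traceback (most recent call last):
ValueError: attempt to get argmax of an empty sequence
```

```bash
cat > ang.py <<'E'
from h import *
import pickle
p=np.load("p.npy"); a=p[2]; R=np.array([[np.cos(a),-np.sin(a)],[np.sin(a),np.cos(a)]])
def ang(c,z):
    i=c["img"].astype(int); m=((i[...,2]-i[...,0]>30)&(i[...,2]-i[...,1]>15)).astype(np.uint8)
    m[:60]=0; m[170:]=0; m[:,:150]=0; m[:,430:]=0
    n,l,s,_=cv2.connectedComponentsWithStats(m); k=1+np.argmax(s[1:,4]); v,u=np.where(l==k)
    P=np.array([R.T@(at_z(c,(x,y),z)[:2]-p[:2]) for x,y in zip(u,v)])
    mid=[]
    for y in np.arange(-75,45,8):
        s_=P[abs(P[:,1]-y)<3]
        if len(s_)>5: mid.append((y,(s_[:,0].min()+s_[:,0].max())/2, s_[:,0].max()))
    mid=np.array(mid); f=np.polyfit(mid[:,0],mid[:,1],1); g=np.polyfit(mid[:,0],mid[:,2],1)
    print("strap q mid/edge",f[0].round(3),g[0].round(3),"x at y=-77",np.polyval(f,-77).round(1),"n",len(P))
if __name__=="__main__":
    ang(pickle.load(open("w4.pkl","rb")),71)
    for _ in range(2): ang(optics.read_camera("wrist"),65)
E
python3 ang.py
```

```text
strap q mid/edge -0.01 -0.011 x at y=-77 10.0 n 2264
strap q mid/edge 0.02 0.017 x at y=-77 4.8 n 971
strap q mid/edge 0.031 0.03 x at y=-77 4.0 n 977
```

The strap seems to have opened by about 0.03–0.04 rad, and the limit is 0.08. I'll measure once more from the same viewpoint as the closed picture.

Emit:
{"op": "carry_out", "data": {"rotation": [[0,0,0],[0,0,0],[0,0,0],[0,0,0],[0,0,0],[0,0,0],[0,0,0],[0,0,0],[0,0,0],[0,0,0]], "translation": [[2,15,0],[5,25,5],[8,30,15],[8,25,18],[8,20,15],[4,10,11],[0,0,0],[0,0,0],[0,0,0],[0,0,0]], "gripper": [1,1,1,1,1,1,1,1,1,1]}}

```text
time_s: 15.0
tool_pos: [501.8, -144.4, 237.8]
tcp_rot: [[0.977, -0.214, 0.001], [-0.214, -0.977, -0.0], [0.001, -0.0, -1.0]]
contact_force: [0.3, -0.4, 1.0]
finger_gap: 0.5
```

```bash
python3 - <<'E'
from ang import *
jig(); c=optics.read_camera("wrist"); save(c,"w7.png"); ang(c,65); ang(c,71); ang(pickle.load(open("w4.pkl","rb")),71)
f=lambda n:cv2.resize(cv2.imread("pics/"+n)[85:205,40:320],(700,300),interpolation=cv2.INTER_CUBIC)
cv2.imwrite("pics/cmp.png",np.vstack([f("w4.png"),f("w7.png")]))
E
```

```text
tcp in jig [-48.2 -46.5] z 237.8 F jig [ 0.4 -0.4] 1.0 t 15.0
strap q mid/edge 0.023 0.026 x at y=-77 5.4 n 2174
strap q mid/edge 0.022 0.026 x at y=-77 5.8 n 2174
strap q mid/edge -0.01 -0.011 x at y=-77 10.0 n 2264
```

View pics/cmp.png

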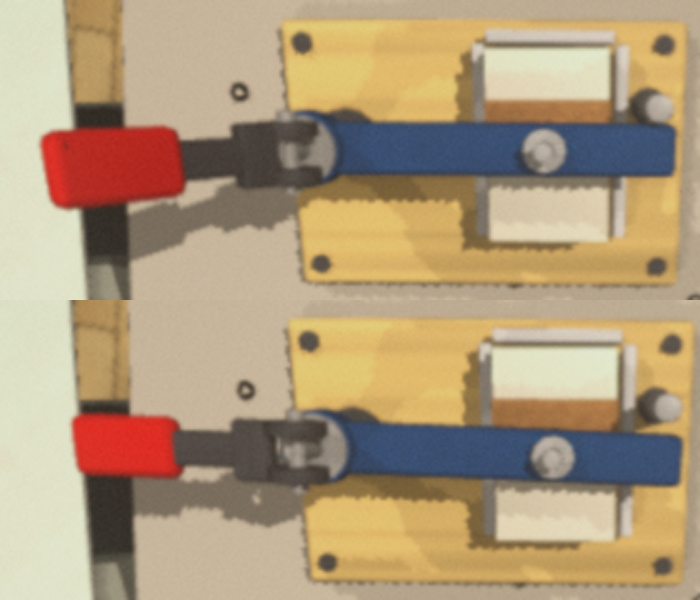

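The strap is about 0.035 rad off its stop, inside the 0.08 limit. The lever is level, and the pack sits unchanged between its fences. A further nudge would drag the foot over the cards, so I'm handing in.

```bash
python3 -c "from h import *; jig(); print(ticket.close_job())"
```

```text
tcp in jig [-48.3 -46.7] z 237.8 F jig [-0.6 -0.3] 0.3 t 15.05
the job is handed in; nothing more can be done
None
```

The job is handed in at 15 s. I swept the blue strap round with the side of the closed fingers until it met its stop post (8 N reaction). Then I pushed the red lever down along its arc with the fingertips, ending with 24 N at the level stop, and lifted the hand clear.

- **Lever:** it is level. The tip was at 93 mm when pressed, against 95 mm expected at the stop.
- **Cards and bystanders:** by eye the pack is unshifted between its fences, and no bystander in view was seen to move.
- **Hand:** it is about 150 mm above the jig and reads no contact force.
- **Disagreement:** pressing the lever pulled the strap slightly open. Two pictures from almost the same spot, before and after the press, put it about 0.035 rad off its stop, within the 0.08 limit. I left it, because closing it again would have dragged the pressed foot over the cards.
- **Not measured:** the force of the foot on the cards could not be read directly. I infer it from the lever being fully down.

I viewed 10 pictures in all.

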